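# Snap the landing torch into its charging clips

## Robot

A 7-joint arm with a two-finger parallel gripper is mounted at the origin on the work surface. World frame = base frame: x ahead of the robot, y to its left, z up, the work surface at z = 0. Lengths are in m, angles in rad, forces in N, time in s.
With the tool pointing down it reaches from about 0.425 to 0.95 m from the base axis. Payload 4.7 kg.
Tool frame: the origin (TCP) lies on the centre line of the jaws, within the pads' length; the fingertips stand robot.nose_length ahead of it and the grasp point (between the pads) lies 8 mm behind it (robot.nose_length is the distance from the TCP to the fingertips, in m); z points along the fingers, y is the line along which they close (so a half turn about z gives the same grasp; the last joint's range is limited). The gripper opens to 85 mm and grips with 20 to 120 N. Pads are 22 mm wide; open, the fingers measure 114 mm over their backs; the gripper's body (76 mm by 85 mm) begins 54 mm behind the grasp point. The pads swing forward as they close: fully open they stand 13 mm farther back than shut.
Start: joints at [-1.37, 0.469, -0.049, 1.532, 0.024, 1.141, -0.082], TCP at [0.154, 0.657, 0.242] pointing down, gripper open.
Joint ranges: [-2.59, 2.59], [-0.33, 1.99], [-1.39, 1.29], [0.1, 2.45], [-1.04, 4.18], [0.21, 1.99], [-2.66, 2.66]. Speed limits (rad/s): [2.57, 2.57, 3.14, 3.14, 3.14, 3.14, 3.14].

## Interface

Orientations are given as [roll, pitch, yaw] about the fixed x, y, z axes, in that order (R = Rz(yaw) Ry(pitch) Rx(roll)).
In Python, from plant import robot gives the robot as it stands. Calls block until the motion is done:
- robot.goto(position, orientation): joint-space move of the TCP to a pose.
- robot.move_straight(position, vel=0.15, attitude=None, contact_N=None): straight line of the TCP; attitude=None keeps the orientation; vel is the mean speed in m/s. With contact_N (N) it stops when the force on the tool has changed by that much, and returns True; else False.
- robot.move_joints(angles): joint-space move.
- robot.grip(opening, strength=None): opening from 0.0 (shut) to 1.0 (fully open); strength is the grip in N (None keeps the last); returns when the fingers have stopped.
- robot.sleep(seconds).
- robot.inverse_kinematics(position, orientation): joint angles nearest the present ones, or None.
- robot.sense(): the state.
- robot.grab_frame(name): name is "side" or "top" or "wrist"; returns a dict with "image" (384x512x3 uint8, red, green, blue), "range_z" (384x512 float32, m along the optical axis (not along the pixel's ray), 0 where there is no reading), "fx", "fy", "cx", "cy" (pixels), "R" (3x3) and "t" (3): a world point X has camera coordinates R X + t. Camera axes: x right, y down, z forward; pixel columns grow to the right and rows downward; lengths in m; the calibration is good to about 2 mm. A picture is of the moment at which its call begins.
A pose or a line that the arm cannot do raises robot.IKError and nothing moves.
- robot.close_job(): hands the job in; it is judged then, once.
The state is a dict: "t": time; "joint_pos": joint angles; "joint_velocities": joint speeds; "effort": joint torques, N m; "tcp_pos": TCP position; "tcp_rot": TCP orientation; "wrist_force": force on the tool from outside, world axes, zero at the start; "torque": the same for the moment, N m; "opening": opening from 0.0 (shut) to 1.0 (fully open); "gripper_force": force on a finger pad.
Only numpy, scipy, OpenCV 4.12 (cv2) and the standard library are available. Lean on these libraries where they do the work, as an engineer would, in place of code of your own. Each camera call takes 0.05 s, during which the arm holds its last target. There are 200 camera calls.

## Task

Put the black torch back on its white charging holder: press its barrel sideways down into the two chrome spring clips, tail towards the end stop, until both ends have snapped fully home, then slide it along until the tail has pushed the charging pin in and butts against the stop, and let go. The clips sit on rubber buffers that sink by an unknown amount before the jaws give, and the holder stands on glass: press by feel, no harder than each clip needs, and do not ram the stop. Leave the other things on the shelves where they are.

Things in the scene. Friction and masses are not known exactly. Their poses are not given: they have to be found in the camera images.
- torch: Black hand torch, 0.19 kg give or take a fifth, lying on the front glass shelf. Origin on its axis, mid-barrel; +x points to the lens, -x to the tail. Round barrel 30 mm across, x -63 to +63 mm; hexagonal collars 34 mm across flats at both ends: tail x -93 to -63, head +63 to +101 mm. Lying on the glass its axis is 17 mm above it. Weight centre about 7 mm headward of the origin.
- torch_head (a point): Point on the torch's axis 42 mm from its origin towards the lens: the part of the barrel that the head-side clip grips.
- torch_rear (a point): Point on the torch's axis 42 mm from its origin towards the tail: the part of the barrel that the other clip grips.
- torch_tail (a point): Middle of the torch's flat tail face, on its axis, 93 mm from its origin.
- holder: White charging holder fixed on the front glass shelf (glass top at z = 40 mm). Origin: on the glass, half-way between its two clips; x runs along the torch's place, from the end stop to the lens end; z up. Base bar 50 mm wide, 6 mm high, x -115 to +75 mm. Chrome spring clips, mouths up, at x = +42 and -42 mm; between them nothing stands higher than the bar.
- stop_face (a point): On the face of the holder's end stop (upright white block 14 mm thick, 44 mm wide, 66 mm high), 93 mm from the holder's origin, 48 mm above the glass, where the middle of the torch's tail belongs. A sprung brass charging pin 10 mm across stands 4 mm out of it there; 2 N pushes it in flush. Over 20 N overloads the stop. With the tail against it the torch's origin is above the holder's.
- seat_head (a point): Where the point torch_head lies when the torch is fully home in the clip at x = +42 mm: on the torch's axis, 48 mm above the glass (the torch's weight sinks it 0 to 3 mm lower). Laid loosely in the mouths, the torch rests on the lips with its axis 11 to 15 mm above the seats. Once home, sliding it along through both clips takes about 5 to 10 N.
- seat_rear (a point): The same as seat_head for the clip at x = -42 mm: where the point torch_rear lies when the torch is fully home. With one end home and the other not, the other stands 8 to 20 mm above its seat.
- clip_a: One of the two chrome spring clips; origin under it on the base bar. 14 mm wide along the torch; saddle on a black rubber buffer; two sprung jaws, lips 24 mm apart when empty, flaring to about 48 mm, tops 64 mm above the glass. Pressed, a clip first sinks on its buffer (up to 15 mm), then the jaws give at 9 to 14 N on it, snap round the barrel and draw it down.
- saddle_a: Flat chrome saddle of clip_a, 14 x 18 mm, which the barrel rests on when home. Origin: middle of its top face, 33 mm above the glass when nothing presses; it sinks with the buffer. Snapped home, the jaws alone hold the barrel on it with 4 to 10 N. More than 30 N on it overloads clip and glass, so push with no more than 18 N on one clip.
- saddle_b: The same saddle of clip_b.
- clip_b: The other chrome clip, alike. One of the two buffers is stiff (4.5 N per mm), the other soft (0.8 N per mm); which is the head-side one changes and cannot be seen. A push on the barrel over one clip, or up to 10 mm outside it, goes mostly to that clip; between the clips it is shared.
- shuttle1: Shuttlecock standing upright on its skirt, cork up: 66 mm across the skirt, 85 mm high. Origin under its middle. First of a row of three between the torch and the holder. Leave alone.
- shuttle2: Second shuttlecock of the row, same size. Leave alone.
- shuttle3: Third shuttlecock of the row, same size. Leave alone.
- whistle: Red plastic whistle lying on the front shelf, about 44 x 21 x 18 mm. Origin under its round chamber. Leave alone.
- lunchbox: Pink lunchbox with four white latches on the back glass shelf (top at z = 80 mm), 119 x 179 x 66 mm. Origin under its middle. Leave alone.
- flask: Stainless drink flask with black flip-top, 68 mm across, 186 mm high, standing at the end of the front shelf. Origin under its middle. Leave alone.
- dish: Blue ceramic dish on the back shelf, 100 mm across, 32 mm high. Origin under its middle. Leave alone.
Not all that is in view belongs to the job. There is more than one size of the torch; the job needs the smaller.

How it is judged:
By the outcome, as a careful person would: the job done as asked, in the order asked, and still so for the second after the job is handed in, with the robot touching nothing.
It also fails if it takes over 70 s, if anything falls off the work surface, if the arm or the gripper's body presses on something with over 40 N, if the wrist force passes 120 N, or if a joint passes its speed limit or range.

## Working session

There is one attempt and no reset: what is moved stays moved. The work goes in short steps, each a Python script; the robot and the scene stay as the last script left them, time stands still between calls to the robot, and variables do not carry over. Pictures are saved under pics/ and viewed, at most 10 in all, crops included, and the job is handed in when it is done.

```bash
ls; mkdir -p pics; python3 - <<'E'
from plant import robot
import cv2,numpy as np,pickle
F={n:robot.grab_frame(n) for n in("top","side","wrist")}
pickle.dump(F,open("f0.pkl","wb"))
im=np.hstack([F["top"]["image"],F["side"]["image"]])[:,:,::-1]
cv2.imwrite("pics/top.png",cv2.resize(F["top"]["image"][:,:,::-1],(800,600)))
cv2.imwrite("pics/side.png",cv2.resize(F["side"]["image"][:,:,::-1],(800,600)))
s=robot.sense();print(s,robot.nose_length)
for n in F:print(n,F[n]["fx"],F[n]["cx"],F[n]["cy"],F[n]["R"].round(3).tolist(),F[n]["t"])
E
```

```text
pics
{'t': 0.15, 'joint_pos': array([-1.3699035 ,  0.46926653, -0.0485627 ,  1.53340247,  0.02410655,
        1.14098558, -0.08227354]), 'joint_velocities': array([-0.00058283, -0.00101123,  0.00085983, -0.0035541 , -0.00077629,
        0.00102563,  0.00078765]), 'effort': array([ 7.56710142e-05, -5.10766232e+01, -4.70679346e-02, -2.37980425e+01,
        1.07412500e-02,  5.39665256e-03, -2.21517371e-05]), 'tcp_pos': array([0.15365544, 0.65685034, 0.24150262]), 'tcp_rot': array([-3.14011767e+00,  6.53958331e-05,  2.91182553e+00]), 'wrist_force': array([-0.27865481,  0.35524583,  0.13508052]), 'torque': array([ 0.01429121, -0.03585354, -0.04703789]), 'gripper_force': 0.0, 'opening': 1.0046452195072297} 0.011
top 493.30726123744165 263.63787073594966 192.17574584469975 [[-0.016, -1.0, -0.0], [-0.994, 0.015, -0.105], [0.105, -0.001, -0.994]] [-0.09572373  0.50027315  1.45608737]
side 423.60100510392147 255.98134487748663 190.51018330596108 [[0.77, -0.638, -0.018], [-0.412, -0.476, -0.777], [0.487, 0.605, -0.629]] [-0.41108728  0.22612286  1.16953864]
wrist 307.5005966640323 253.76829855641287 194.92488721226178 [[0.228, 0.974, -0.001], [0.922, -0.216, 0.322], [0.313, -0.075, -0.947]] [-0.67355087 -0.04056194  0.38039255]
```

View pics/top.png

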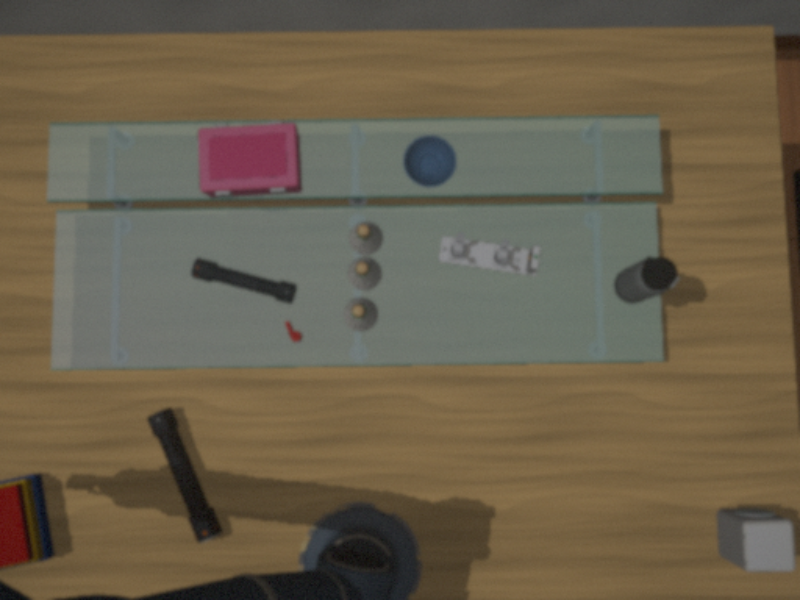

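View pics/side.png

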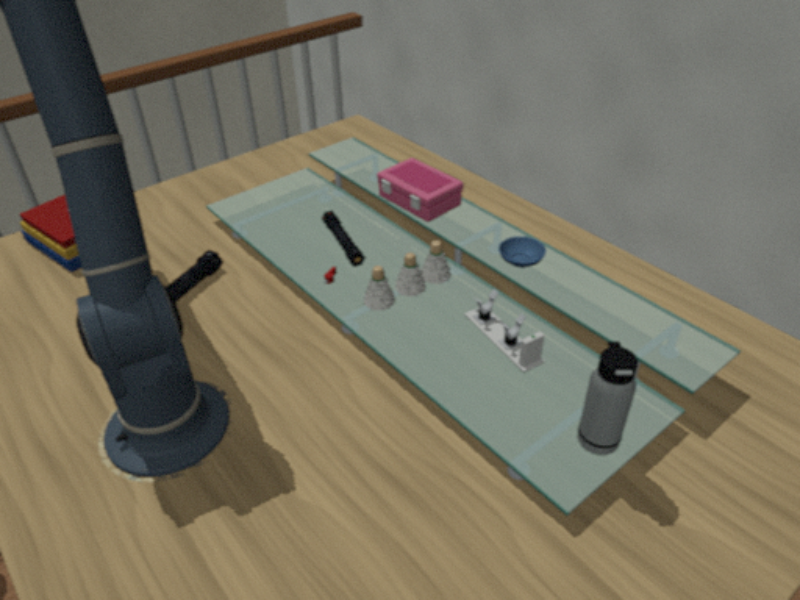

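```bash
cat > h.py <<'E'
import numpy as np,cv2
def proj(f,X):
    c=np.asarray(X)@f["R"].T+f["t"];return np.stack([f["fx"]*c[...,0]/c[...,2]+f["cx"],f["fy"]*c[...,1]/c[...,2]+f["cy"]],-1)
def ray(f,uv,z):
    uv=np.atleast_2d(np.asarray(uv,float));d=np.c_[(uv[:,0]-f["cx"])/f["fx"],(uv[:,1]-f["cy"])/f["fy"],np.ones(len(uv))]@f["R"]
    o=-f["R"].T@f["t"];return o+d*((z-o[2])/d[:,2])[:,None]
E
python3 - <<'E'
import pickle,numpy as np,cv2
from h import *
F=pickle.load(open("f0.pkl","rb"));f=F["top"];im=f["image"]
g=im.max(2)
def box(mask,z):
    n,l,st,c=cv2.connectedComponentsWithStats(mask.astype(np.uint8))
    for i in range(1,n):
        if st[i,4]>60:
            vu=np.argwhere(l==i);P=ray(f,vu[:,::-1],z)[:,:2]
            r=cv2.minAreaRect((P*1000).astype(np.float32));print(st[i].tolist(),"c",np.round(r[0],1),"size",np.round(r[1],1),round(r[2],1))
m=g<70;m[:,330:]=0;m[:, :40]=0;m[350:]=0;print("dark");box(m,.057)
m=(im.min(2)>165)&(np.ptp(im.astype(int),axis=2)<25);m[:,:270]=0;m[:,:][:140]=0;m[190:]=0;print("white");box(m,.046)
a=cv2.resize(im[150:205,110:200][:,:,::-1],None,fx=4.4,fy=4.4,interpolation=2)
b=cv2.resize(im[145:185,270:360][:,:,::-1],None,fx=4.4,fy=4.4,interpolation=2)
s=F["side"]["image"][:,:,::-1]
c=cv2.resize(s[125:180,195:285],None,fx=4.4,fy=4.4,interpolation=2);d=cv2.resize(s[180:240,285:375],None,fx=4.4,fy=4.4,interpolation=2)
h=lambda x:cv2.copyMakeBorder(x,0,270-x.shape[0],0,4,cv2.BORDER_CONSTANT)
cv2.imwrite("pics/crop.png",np.vstack([np.hstack([h(a),h(b)]),np.hstack([h(c),h(d)])]))
print(im[168:176:2,290:350:4].min(2))
E
```

```text
dark
[260, 92, 14, 26, 88] c [ 757.1 -110.7] size [78.8 29.9] 14.9
[123, 166, 66, 28, 668] c [538.9 214.7] size [198.3  35.3] 73.9
[95, 262, 48, 85, 1365] c [179.6 319. ] size [251.4  51.1] 23.9
[201, 321, 68, 29, 1405] c [ 86.9 -13.9] size [191.3  78. ] 89.1
white
[[123 126 132 116 137 137 133 105 100  98 129 136  90 136 107]
 [107 112 110 122 128 134 137 127 113 119 107 139  90 135 107]
 [110 111 109 108 110 113 118 122 128 132 103 136  86  99 109]
 [109 110 110 111 109 110 111 107 115 115 113 130  96 106 108]]
```

View pics/crop.png

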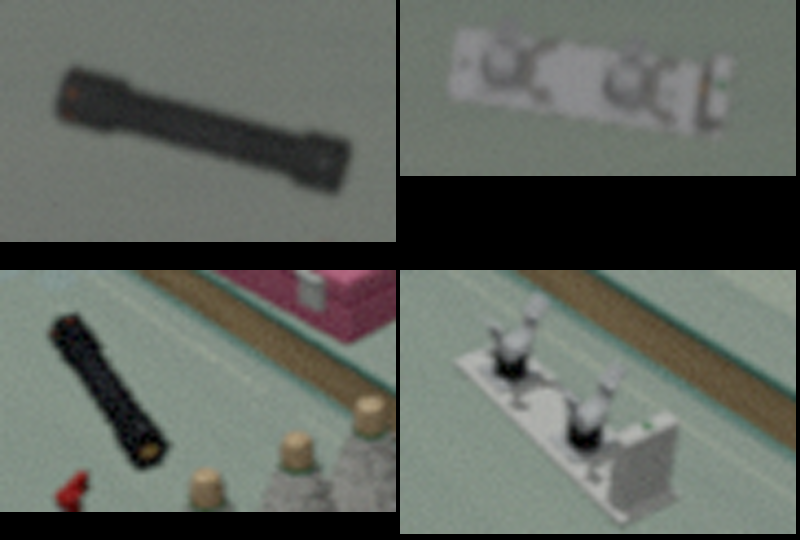

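```bash
python3 - <<'E'
from plant import robot
import numpy as np,pickle,cv2
from h import *
for y in (1.29,-1.85,1.45,-1.69):
  for p in ([.539,.215,.054],[.56,-.14,.09]):
    q=robot.inverse_kinematics(p,[np.pi,0,y]);print(y,None if q is None else np.round(q,2))
F={}
y=1.29 if robot.inverse_kinematics([.539,.215,.25],[np.pi,0,1.29]) is not None else -1.85
for n,p in(("torch",[.539,.155,.25]),("holder",[.56,-.20,.28])):
    robot.goto(p,[np.pi,0,y if n=="torch" else y+.1]);robot.sleep(.3);F[n]=robot.grab_frame("wrist")
pickle.dump(F,open("f1.pkl","wb"))
print(robot.sense()["t"],robot.sense()["tcp_pos"],robot.sense()["joint_pos"])
cv2.imwrite("pics/w.png",np.vstack([F[n]["image"][:,:,::-1] for n in F])[:, :] if 0 else cv2.resize(np.hstack([F[n]["image"][:,:,::-1] for n in F]),(800,300),interpolation=cv2.INTER_AREA))
E
```

```text
1.29 [-0.78  0.58  0.44  1.94 -0.37  0.7  -0.39]
1.29 [-0.54  0.73  1.04  1.95 -0.79  0.94  0.62]
-1.85 [-0.32  0.55 -0.17  1.91  0.14  0.69  2.28]
-1.85 [ 0.97  0.83 -1.18  1.86  0.88  1.09  2.29]
1.45 [-0.76  0.57  0.42  1.94 -0.35  0.7  -0.26]
1.45 [-0.54  0.72  1.03  1.95 -0.78  0.94  0.77]
-1.69 [-0.29  0.55 -0.22  1.91  0.18  0.7   2.41]
-1.69 [-0.57  0.77  1.11  1.95 -0.85  0.98 -2.31]
4.45 [ 0.56019078 -0.19935837  0.27992735] [-0.26549871  0.35636066  0.71009295  1.71637307 -0.25055737  1.16194507
  0.33439081]
```

View pics/w.png

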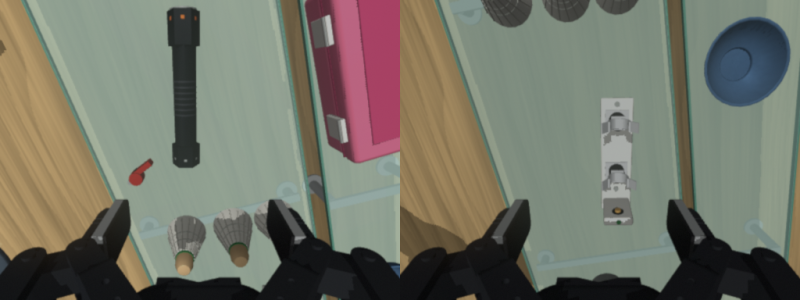

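```bash
python3 - <<'E'
import pickle,numpy as np,cv2
from h import *
F=pickle.load(open("f1.pkl","rb"))
f=F["torch"];im=f["image"]
m=(im.max(2)<75).astype(np.uint8);m[225:]=0;m[:,:190]=0;m[:,280:]=0
n,l,st,c=cv2.connectedComponentsWithStats(m);i=1+st[1:,4].argmax();print(st[i])
vu=np.argwhere(l==i);P=ray(f,vu[:,::-1],.057)[:,:2]*1000
r=cv2.minAreaRect(P.astype(np.float32));print(r)
mu=P.mean(0);w,V=np.linalg.eigh(np.cov((P-mu).T));a=V[:,1]*np.sign(V[1,1]);b=np.array([-a[1],a[0]])
s=(P-mu)@a;t=(P-mu)@b;print("axis ang",np.degrees(np.arctan2(a[1],a[0])),mu,s.min(),s.max())
prof=[(k,round(np.ptp(t[abs(s-k)<2]),0),round((t[abs(s-k)<2].max()+t[abs(s-k)<2].min())/2,1)) for k in range(-100,105,6) if (abs(s-k)<2).sum()>2];print(prof)
f=F["holder"];im=f["image"];hsv=cv2.cvtColor(im,cv2.COLOR_RGB2HSV)
print(im[130:290:12,262],hsv[130:290:12,262,1])
cv2.imwrite("pics/hold.png",cv2.resize(im[115:295,225:325][:,:,::-1],None,fx=3.3,fy=3.3,interpolation=2))
E
```

```text
[ 214   10   41  204 6319]
((534.639892578125, 210.30816650390625), (202.0609130859375, 37.422054290771484), 73.93586730957031)
axis ang 74.03072586824364 [538.34593304 221.34067646] -112.67453185616786 89.42187932612266
[(-100, np.float64(37.0), np.float64(0.4)), (-94, np.float64(37.0), np.float64(0.4)), (-88, np.float64(37.0), np.float64(0.3)), (-82, np.float64(36.0), np.float64(0.1)), (-76, np.float64(33.0), np.float64(-0.5)), (-70, np.float64(27.0), np.float64(-0.1)), (-64, np.float64(27.0), np.float64(-0.2)), (-58, np.float64(28.0), np.float64(0.2)), (-52, np.float64(28.0), np.float64(0.1)), (-46, np.float64(28.0), np.float64(-0.0)), (-40, np.float64(28.0), np.float64(-0.1)), (-34, np.float64(27.0), np.float64(-0.2)), (-28, np.float64(28.0), np.float64(0.2)), (-22, np.float64(28.0), np.float64(0.1)), (-16, np.float64(28.0), np.float64(-0.1)), (-10, np.float64(28.0), np.float64(-0.2)), (-4, np.float64(28.0), np.float64(-0.3)), (2, np.float64(28.0), np.float64(0.1)), (8, np.float64(28.0), np.float64(-0.0)), (14, np.float64(28.0), np.float64(-0.2)), (20, np.float64(28.0), np.float64(-0.3)), (26, np.float64(29.0), np.float64(0.1)), (32, np.float64(29.0), np.float64(-0.0)), (38, np.float64(28.0), np.float64(-0.2)), (44, np.float64(28.0), np.float64(-0.3)), (50, np.float64(37.0), np.float64(0.1)), (56, np.float64(37.0), np.float64(0.4)), (62, np.float64(37.0), np.float64(0.3)), (68, np.float64(37.0), np.float64(0.2)), (74, np.float64(37.0), np.float64(0.0)), (80, np.float64(37.0), np.float64(0.4)), (86, np.float64(37.0), np.float64(0.2))]
[[168 172 169]
 [163 167 165]
 [163 166 164]
 [106 109 108]
 [119 120 116]
 [169 172 168]
 [169 172 169]
 [145 147 144]
 [165 168 165]
 [106 108 107]
 [169 172 168]
 [108 109 105]
 [109 110 105]
 [112 114 109]] [ 6  6  5  7  9  6  4  5  5  5  6  9 12 11]
```

View pics/hold.png

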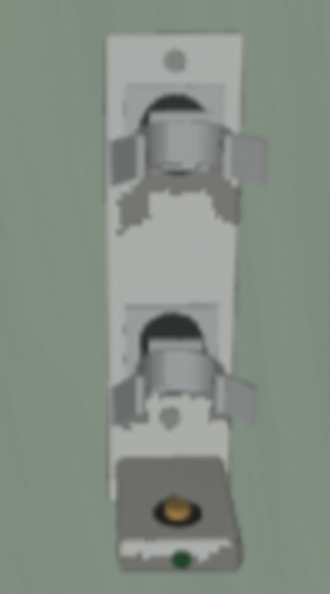

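```bash
python3 - <<'E'
import pickle,numpy as np,cv2
from h import *
F=pickle.load(open("f1.pkl","rb"))
f=F["torch"];im=f["image"]
m=(im.max(2)<75).astype(np.uint8);m[225:]=0;m[:,:190]=0;m[:,280:]=0
n,l,st,c=cv2.connectedComponentsWithStats(m);i=1+st[1:,4].argmax()
P=ray(f,np.argwhere(l==i)[:,::-1],.057)[:,:2]*1000
mu=P.mean(0);a=np.array([np.cos(np.radians(74)),np.sin(np.radians(74))]);b=np.array([-a[1],a[0]])
s=(P-mu)@a;t=(P-mu)@b
for sg in(1,-1):
    e=s[t*sg>16.3];print("collar s: tail",e[e<0].min(),e[e<0].max(),"head",e[e>0].min(),e[e>0].max())
for o in(-13.5,):print("origin",mu+o*a)
f=F["holder"];C=-f["R"].T@f["t"];print("cam",C)
k=lambda u,v:(225+(u+.5)/3.3-.5,115+(v+.5)/3.3-.5)
def show(n,z,*pts):
    X=ray(f,[k(*p) for p in pts],z)*1000;print(n,X[:,:2].round(1).tolist());return X[:,:2]
T=show("bar top edge",.046,(107,35),(243,33));print(" width",np.linalg.norm(T[0]-T[1]))
L=show("left edge",.046,(107,40),(110,498));R=show("right",.046,(243,40),(229,450))
for Q in(L,R):d=Q[0]-Q[1];print(np.degrees(np.arctan2(d[1],d[0])))
j1=show("jaws head",.104,(112,158),(266,158));j2=show("jaws rear",.104,(114,398),(256,395))
p=show("pin tip",.088,(177,510));s=show("stop face top",.106,(119,543),(240,545));show("stop back top",.106,(119,562),(240,570))
show("stop face bottom",.046,(118,458),(224,458))
print("wide",np.linalg.norm(s[0]-s[1]))
# depth check
z=f["range_z"];print("bar z",[round(float((f["R"].T@(np.array([(u-f["cx"])/f["fx"]*z[v,u],(v-f["cy"])/f["fy"]*z[v,u],z[v,u]])-f["t"]))[2]),4) for u,v in((265,190),(285,190),(230,190))])
E
```

```text
collar s: tail -107.7632906464963 -78.27942708322203 head 48.75873002171088 86.98759689534843
collar s: tail -107.80632910451405 -77.17904826617205 head 48.711922089026686 86.12546272428041
origin [534.62482874 208.36364356]
cam [ 0.57418114 -0.11785254  0.4108086 ]
bar top edge [[571.0, -156.3], [618.3, -164.2]]
 width 47.91780043412709
left edge [[570.7, -158.0], [539.4, -340.6]]
right [[617.9, -166.6], [590.7, -327.3]]
80.28053087272065
80.37719660034794
jaws head [[566.5, -187.0], [613.2, -195.5]]
jaws rear [[552.9, -267.7], [599.8, -275.1]]
pin tip [[566.7, -324.3]]
stop face top [[545.1, -322.3], [586.6, -330.6]]
stop back top [[543.7, -330.0], [585.2, -340.9]]
stop face bottom [[545.9, -322.9], [588.2, -330.5]]
wide 42.3715333060953
bar z [0.0449, 0.0449, 0.0395]
```

```bash
cat >> h.py <<'E'
PI=np.pi
TO=np.array([.5343,.2073]);TY=np.radians(74.0)
HO=np.array([.5822,-.2347]);HY=np.radians(80.3);HX=np.array([np.cos(HY),np.sin(HY)])
def hp(x,z): return [*(HO+x*HX),z]
E
python3 - <<'E'
from plant import robot
from h import *
for x,z in((8,.1),(50,.15),(-50,.12)):print(robot.inverse_kinematics(hp(x/1000,z),[PI,0,HY]).round(2))
robot.goto([*TO,.20],[PI,0,TY]);print(robot.sense()["joint_pos"].round(2))
print("touch",robot.move_straight([*TO,.054],vel=.1,contact_N=6))
robot.grip(0,60);s=robot.sense();print(s["opening"],s["gripper_force"],s["tcp_pos"],s["wrist_force"])
robot.move_straight([*TO,.23],vel=.15);robot.sleep(.2);s=robot.sense();print(s["opening"],s["wrist_force"],s["torque"],s["t"])
robot.goto(hp(.008,.23),[PI,0,HY]);robot.sleep(.3);s=robot.sense();print(s["joint_pos"].round(2),s["wrist_force"],s["t"],s["opening"])
f=robot.grab_frame("side");cv2.imwrite("pics/s2.png",cv2.resize(f["image"][100:300,220:480][:,:,::-1],None,fx=2.5,fy=2.5))
E
```

```text
[-0.12  0.6   0.6   1.81 -0.44  0.86  0.52]
[-0.22  0.53  0.63  1.79 -0.38  0.94  0.41]
[-0.04  0.6   0.63  1.76 -0.44  0.92  0.6 ]
[-0.96  0.4   0.67  1.86 -0.29  0.99 -0.44]
touch False
0.3243818852948149 59.26552891731262 [0.53469346 0.20732974 0.05445695] [ 0.26590625 -0.60704616  3.96874463]
0.3284576470343174 [ 0.41453538 -0.80709982 -2.76792091] [-0.03903599 -0.04113147 -0.0330259 ] 9.675
[-0.27  0.5   0.82  1.71 -0.4   1.11  0.5 ] [-0.14460318 -0.35948403 -1.33090737] 11.5833 0.3284251612417818
```

```bash
python3 - <<'E'
from plant import robot
from h import *
robot.move_straight(hp(.008,.118),vel=.12);robot.sleep(.2);s0=robot.sense();print(s0["wrist_force"])
print(robot.move_straight(hp(.008,.092),vel=.02,contact_N=4))
s=robot.sense();print(s["tcp_pos"],s["wrist_force"],s["torque"]-s0["torque"])
robot.grip(.75,40);s=robot.sense();print(s["tcp_pos"],s["wrist_force"],s["t"])
robot.move_straight(hp(.008,.16),vel=.12)
robot.goto(hp(-.02,.26),[PI,0,HY]);robot.sleep(.2)
f=robot.grab_frame("wrist");g=robot.grab_frame("side")
import pickle;pickle.dump([f,g],open("f2.pkl","wb"))
a=f["image"][:,:,::-1];b=cv2.resize(g["image"][150:270,270:400][:,:,::-1],(416,384),interpolation=2)
cv2.imwrite("pics/laid.png",cv2.resize(np.hstack([a,b]),(800,331)))
print(robot.sense()["t"],robot.sense()["tcp_pos"])
E
```

```text
[ 0.99079127 -0.06333993 -1.91256747]
True
[ 0.58426934 -0.22700575  0.09774205] [ 0.46339193 -1.16526748  2.92080823] [ 0.01021779 -0.05215802 -0.07201915]
[ 0.58347924 -0.22634684  0.09693014] [-0.30351422 -0.21029831 -0.0641189 ] 14.3083
15.7833 [ 0.57856488 -0.25361464  0.25861832]
```

View pics/laid.png

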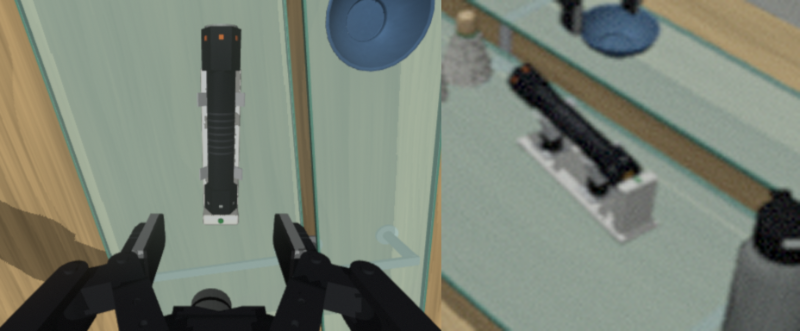

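```bash
cat >> h.py <<'E'
def torch_s(f,z,roi):
    im=f["image"];m=(im.max(2)<75).astype(np.uint8);u0,u1,v0,v1=roi;k=np.zeros_like(m);k[v0:v1,u0:u1]=1
    n,l,st,c=cv2.connectedComponentsWithStats(m*k);i=1+st[1:,4].argmax()
    P=(ray(f,np.argwhere(l==i)[:,::-1],z)[:,:2]-HO)*1000
    s=P@HX;t=P@np.array([-HX[1],HX[0]]);tm=np.median(t)
    out=[]
    for sg in(1,-1):
        e=s[(t-tm)*sg>16.5];
        if (e<0).any() and (e>0).any(): out.append([e[e<0].min(),e[e<0].max(),e[e>0].min(),e[e>0].max()])
    cen=[(round(k),round(float(np.median(t[abs(s-k)<4])),1)) for k in(-80,-50,-20,20,50,90)]
    return np.array(out).round(1),cen
E
python3 - <<'E'
import pickle;from h import *
f,g=pickle.load(open("f2.pkl","rb"))
for z in(.098,.102):print(torch_s(f,z,(225,290,20,252)))
E
```

```text
(array([[-87.7, -55.8,  72.4, 109.8],
       [-87.6, -55.7,  71.6, 109.8]]), [(-80, 0.8), (-50, -0.2), (-20, -0.1), (20, 0.0), (50, 0.1), (90, 0.2)])
(array([[-84.4, -54.2,  72.3, 109.1],
       [-85.5, -54.1,  71.5, 108.4]]), [(-80, -0.7), (-50, -0.1), (-20, -0.1), (20, 0.1), (50, 0.1), (90, 0.2)])
```

```bash
cat > press.py <<'E'
import sys
from plant import robot
from h import *
x=float(sys.argv[1])/1000; z=float(sys.argv[2]); zmin=float(sys.argv[3])
robot.grip(0,40)
robot.goto(hp(x,.16),[PI,0,HY]);robot.move_straight(hp(x,z),vel=.08);robot.sleep(.25)
f0=robot.sense()["wrist_force"];log=[];peak=0
while z>zmin:
    z-=.0005 if peak>2 else .001
    robot.move_straight(hp(x,z),vel=.02);s=robot.sense()
    F=s["wrist_force"]-f0;log.append((round(z*1e3,1),round(s["tcp_pos"][2]*1e3,1),F.round(1).tolist()))
    peak=max(peak,F[2])
    if F[2]>16.5 or (peak>6 and F[2]<peak-5): break
for l in log[-40:]:print(*l)
print("peak",peak,"t",s["t"]);robot.sleep(.1);s=robot.sense();print((s["wrist_force"]-f0).round(1),s["tcp_pos"])
robot.move_straight(hp(x,.16),vel=.12)
f=robot.grab_frame("wrist");import pickle;pickle.dump(f,open("f_p.pkl","wb"))
E
python3 press.py -42 .131 .088
```

```text
120.0 120.2 [1.4, -1.3, 5.7]
119.5 119.8 [0.1, -0.8, 6.1]
119.0 119.3 [0.5, -0.4, 5.8]
118.5 118.9 [0.3, -1.6, 6.4]
118.0 118.5 [-0.4, -1.2, 7.2]
117.5 118.0 [0.1, -0.9, 8.1]
117.0 117.6 [0.0, -1.5, 7.8]
116.5 117.2 [-0.9, -0.4, 7.9]
116.0 116.7 [-0.1, -1.4, 8.4]
115.5 116.3 [-0.1, -1.4, 8.0]
115.0 115.9 [-0.3, -0.4, 8.1]
114.5 115.4 [-0.3, -2.0, 8.4]
114.0 115.0 [-0.6, -0.6, 8.7]
113.5 114.5 [-1.2, -2.2, 9.2]
113.0 114.1 [-0.7, -2.0, 9.7]
112.5 113.6 [-0.5, -1.3, 10.1]
112.0 113.1 [0.5, -1.0, 9.7]
111.5 112.7 [-0.2, -0.4, 10.6]
111.0 112.2 [-0.6, -0.7, 9.3]
110.5 111.7 [-0.1, -1.8, 10.9]
110.0 111.2 [-0.1, -0.6, 8.8]
109.5 110.8 [-0.8, -1.7, 9.6]
109.0 110.2 [0.3, -1.3, 10.3]
108.5 109.3 [-0.4, -1.6, 7.4]
108.0 108.9 [-0.1, -2.5, 8.6]
107.5 108.5 [-0.2, -0.7, 9.0]
107.0 108.1 [-0.6, -2.6, 10.6]
106.5 107.7 [-1.1, -0.9, 9.9]
106.0 107.3 [-0.7, -1.6, 11.5]
105.5 106.9 [-0.3, -1.2, 10.6]
105.0 106.5 [-1.1, -2.8, 10.4]
104.5 106.1 [-1.4, -2.4, 11.3]
104.0 105.8 [-1.7, -2.0, 12.5]
103.5 105.3 [-0.8, -2.3, 13.2]
103.0 105.0 [-1.4, -2.0, 13.8]
102.5 104.5 [-1.1, -3.0, 13.2]
102.0 104.1 [-0.9, -2.9, 14.3]
101.5 103.7 [-0.9, -2.9, 12.9]
101.0 103.4 [-2.2, -1.7, 15.1]
100.5 103.2 [-2.2, -2.8, 17.2]
peak 17.154320321597318 t 31.4083
[-2.4 -3.3 16.5] [ 0.57547594 -0.27872334  0.10317918]
```

```bash
cat >> h.py <<'E'
def zprof(f):
    z=f["range_z"];v,u=np.mgrid[0:384,0:512];c=np.stack([(u-f["cx"])/f["fx"]*z,(v-f["cy"])/f["fy"]*z,z],-1)-f["t"]
    X=(c@f["R"]).reshape(-1,3);z=z.ravel();d=X[:,:2]-HO;s=d@HX*1000;t=d@np.array([-HX[1],HX[0]])*1000
    return [(k,round(float(np.percentile(X[q,2],80))*1e3,1),int(q.sum())) for k in range(-100,116,12) if (q:=(abs(s-k)<3)&(abs(t)<5)&(z>.05)&(X[:,2]>.045)&(X[:,2]<.15)).sum()>5]
E
python3 - <<'E'
import pickle;from h import *
for n in("f2.pkl","f_p.pkl"):
    f=pickle.load(open(n,"rb"));f=f[0] if isinstance(f,list) else f;print(zprof(f))
print(torch_s(f,.095,(200,300,0,300)))
E
```

```text
[(-100, 106.4, 49), (-76, 117.1, 58), (-64, 117.3, 58), (-52, 115.3, 73), (-40, 115.3, 65), (-28, 115.3, 67), (-16, 115.5, 68), (-4, 115.7, 66), (8, 115.7, 68), (20, 115.7, 75), (32, 115.9, 76), (44, 116.1, 82), (56, 115.9, 84), (68, 115.9, 83), (80, 118.5, 96), (92, 118.7, 99), (104, 118.8, 99)]
[(-52, 103.5, 128), (-40, 104.3, 118), (-28, 106.0, 136), (-16, 107.8, 138), (-4, 109.6, 146), (8, 111.3, 167), (20, 113.0, 186), (32, 114.6, 207), (44, 116.3, 228), (56, 118.2, 242), (68, 120.0, 271), (80, 123.7, 257)]
(array([[-107.7,  -48.9,   75.4,   88.7],
       [-107.6,  -48.9,   75.4,   88.7]]), [(-80, 1.9), (-50, 0.1), (-20, -0.5), (20, -0.0), (50, -0.2), (90, -0.1)])
```

```bash
sed -i 's/peak-5/peak-6/' press.py; python3 press.py 45 .1305 .095; python3 - <<'E'
import pickle;from h import *
f=pickle.load(open("f_p.pkl","rb"));print(zprof(f))
E
```

```text
129.5 129.5 [-1.4, 0.0, -0.7]
128.5 128.4 [-1.1, 0.3, 0.1]
127.5 127.7 [-1.1, 0.2, 0.9]
126.5 126.7 [-0.5, 0.4, 2.6]
126.0 126.2 [-0.7, 1.9, 3.0]
125.5 125.6 [-0.6, 1.8, 4.0]
125.0 125.1 [-1.5, 2.2, 4.7]
124.5 124.7 [-0.9, 2.3, 5.8]
124.0 124.2 [-1.1, 2.3, 4.7]
123.5 123.8 [0.1, 2.5, 4.9]
123.0 123.3 [-1.2, 3.2, 5.5]
122.5 122.9 [-0.2, 2.6, 5.4]
122.0 122.4 [-1.0, 2.8, 6.1]
121.5 122.0 [-1.1, 3.5, 5.7]
121.0 121.5 [-0.9, 3.4, 6.6]
120.5 121.1 [-0.4, 3.4, 8.0]
120.0 120.5 [-1.0, 2.6, 7.4]
119.5 120.0 [-0.2, 3.9, 6.0]
119.0 119.5 [-0.5, 3.7, 6.4]
118.5 118.9 [-0.2, 4.2, 5.6]
118.0 118.4 [-1.0, 4.2, 5.7]
117.5 117.8 [-0.5, 3.2, 6.2]
117.0 116.4 [-0.7, -1.1, -0.6]
peak 8.019339882870714 t 39.375
[-0.7  0.2 -1. ] [ 0.58904737 -0.1908162   0.11634567]
[(-64, 104.6, 72), (-52, 104.3, 85), (-40, 102.5, 13), (32, 101.6, 104), (44, 101.4, 118), (56, 101.4, 136), (68, 101.4, 142), (80, 103.6, 150), (92, 103.5, 156), (104, 103.4, 160)]
```

```bash
cat > slide.py <<'E'
from plant import robot
from h import *
import pickle
Z=.082
robot.goto(hp(.004,.17),[PI,0,HY]);robot.grip(.75,60)
f=robot.grab_frame("wrist");print(torch_s(f,.087,(200,300,0,300)))
print("touch",robot.move_straight(hp(.004,Z),vel=.1,contact_N=6));robot.sleep(.2)
b=robot.sense()["wrist_force"];robot.grip(0,60);robot.sleep(.1);s=robot.sense();print("gripped",(s["wrist_force"]-b).round(1),s["opening"],s["t"])
x=.004;x0=(s["tcp_pos"][:2]-HO)@HX;log=[]
while x>-.018:
    x-=.0005;robot.move_straight(hp(x,Z),vel=.02);s=robot.sense();F=s["wrist_force"]-b
    fa=F[:2]@HX;mv=((s["tcp_pos"][:2]-HO)@HX-x0)*1000;log.append(fa);print(round(mv,1),round(fa,1),round(F[2],1),end=" | ")
    if fa>17 or (mv<-4 and len(log)>8 and fa>np.median(log[-9:-2])+5): break
print(s["t"])
E
python3 slide.py
```

```text
(array([[-77.4, -53.3,  75.4, 112.6],
       [-77.4, -53.3,  75.4, 112.6]]), [(-80, -0.1), (-50, -0.1), (-20, -0.1), (20, -0.0), (50, 0.0), (90, 0.1)])
touch False
gripped [2.2 0.4 1.1] 0.33322833732099766 42.7417
-0.0 1.2 -0.0 | -0.1 4.2 1.2 | -0.1 4.4 1.9 | -0.2 4.8 2.3 | -0.2 6.2 2.7 | -0.2 7.0 2.0 | -1.9 4.3 1.2 | -1.9 5.5 1.7 | -1.9 6.0 1.4 | -2.0 7.1 1.9 | -2.0 7.7 2.3 | -2.0 8.9 2.3 | -2.1 9.0 2.4 | -2.1 9.5 3.2 | -2.2 10.3 2.8 | -5.0 6.8 0.8 | -5.2 7.3 1.9 | -5.3 8.2 2.9 | -5.3 8.2 1.6 | -5.4 9.4 1.6 | -6.6 8.0 1.3 | -7.4 7.6 0.9 | -7.8 7.4 1.6 | -8.3 8.2 1.1 | -9.1 7.9 2.1 | -9.2 7.0 1.2 | -9.2 9.8 2.1 | -10.2 8.8 2.2 | -10.3 9.1 2.3 | -11.4 7.7 0.9 | -11.4 9.2 0.9 | -11.5 9.7 2.8 | -11.5 10.1 1.8 | -11.5 10.7 3.1 | -11.5 11.6 2.8 | -11.6 11.9 3.5 | -11.6 13.2 5.2 | -11.6 14.3 4.6 | -11.6 16.0 4.6 | 52.4917
```

```bash
python3 - <<'E'
from plant import robot
from h import *
robot.grip(.75,40);p=robot.sense()["tcp_pos"]
robot.move_straight([p[0],p[1],.17],vel=.12);robot.goto(hp(-.01,.26),[PI,0,HY]);robot.sleep(.2)
f=robot.grab_frame("wrist");g=robot.grab_frame("side")
print(torch_s(f,.087,(200,300,0,257)),zprof(f))
a=f["image"][:,:,::-1];b=cv2.resize(g["image"][150:270,270:400][:,:,::-1],(416,384),interpolation=2)
cv2.imwrite("pics/end.png",cv2.resize(np.hstack([a,b]),(800,331)));print(robot.sense()["t"])
E
```

```text
(array([[-92.7, -61.5,  64.4, 100.6],
       [-92.7, -61.4,  63.5, 101.4]]), [(-80, -0.0), (-50, 0.0), (-20, 0.1), (20, 0.1), (50, 0.2), (90, -0.6)]) [(-100, 106.3, 45), (-88, 102.1, 45), (-76, 102.2, 48), (-64, 102.4, 57), (-52, 100.4, 48), (-40, 100.5, 56), (-28, 100.6, 59), (-16, 101.0, 53), (-4, 101.4, 63), (8, 101.2, 69), (20, 101.7, 66), (32, 101.2, 74), (44, 101.7, 76), (56, 101.9, 77), (68, 104.4, 80), (80, 104.6, 84), (92, 104.9, 84), (104, 104.0, 48)]
54.5583
```

View pics/end.png

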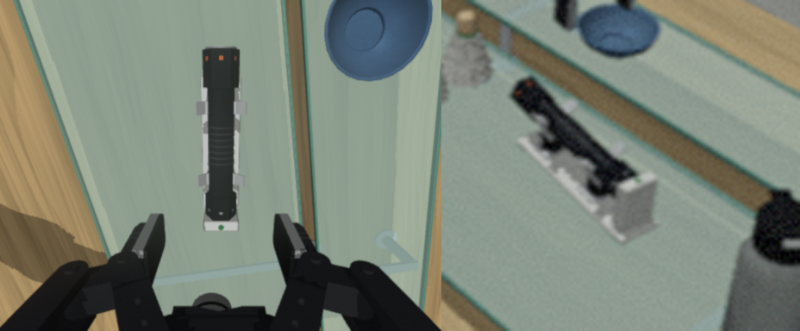

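The torch sits in both clips, with its top at 100.5 to 101.7 mm. Its tail measures -92.7 mm along the holder against the stop face at -93, and the gripper is clear.

```bash
python3 -c "
from plant import robot
print(robot.close_job())"
```

```text
the job is handed in; nothing more can be done
None
```

The smaller torch is back on its holder and the job is handed in at about 55 s: both ends measured home in their clips, tail within about 0.3 mm of the stop, pressing peaked at 17 N on the rear clip and 8 N on the head clip, and the slide ended at 16 N.

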